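# Hand in the stain bottle through a one-way gate

## Task

The dark purple bottle with the white cap beside the lane on the table is used up and must be handed in. Stand it in the open, flared mouth of the grey one-way lane and slide it upright along the lane, past the sprung orange gate, until the gate has snapped shut behind it; then let go, leaving the bottle standing in the pocket behind the gate. Leave the brown bottle and the pink box where they are.

Things in the scene. Friction and masses are not known exactly. Their poses are not given: they have to be found in the camera images.
- stain_bottle: Bottle to hand in: loose, dark purple, pale label, white cap; 32 mm diameter, 75 mm tall (body up to 63 mm, above it the 18 mm cap), about 50 g. Origin: centre of its underside; z up its axis. Starts upright on the table, left of the lane, in a loose group with the brown bottle and the pink box in any order. Grip the body 45 to 60 mm up, so that the fingers pass above the lane's walls.
- lane: Fixed one-way lane, open above: grey walls 5 mm thick, 42 mm apart, on an aluminium base 4 mm thick that the bottle slides on. Wall and end wall tops 24 mm above the table. Origin: on the table, on the lane's centre line, level with the gate's pivot. x along the lane from mouth to closed end (away from the robot, turned 0.5 rad left to 0.15 right), y left, z up. Base 84 mm wide, x = -101 to +84 mm.
- lane_entry (a point): Point on the base's top (4 mm above the table), on the centre line at lane x = -42 mm, axes as the lane's: where the underside of a bottle stands in the mouth part, before the gate and clear of it. The flared mouth runs from x = -95 mm (about 63 mm wide) to x = -72 mm, then the lane is straight, 42 mm wide.
- lane_home (a point): Point on the base's top, on the centre line at lane x = +54 mm, axes as the lane's: where the underside of a bottle stands well inside the pocket between gate and end wall. Once the bottle's centre is beyond x = about +40 mm the gate shuts behind it; at +62 mm the bottle is against the end wall (inner face at +78 mm).
- gate (a joint): Angle (rad) of the orange gate, a 38 mm sprung arm on an upright pin in the left wall at lane x = 0. 0: shut, slanting inwards across the lane at 55 degrees. A bottle moving inwards swings it aside, up to 0.93, in line with the wall; contact begins with the bottle's centre at x = -8 mm. Spring: 0.3 to 1 N at the tip. It snaps shut behind the bottle and cannot swing towards the mouth.
- gate_tip (a point): Free tip of the gate arm, at its top, 20 mm above the table. Shut, it lies at x = 22, y = -8 mm in the lane's frame.
- immersion_oil: Bystander: loose brown bottle with a black cap, 28 mm diameter, 62 mm tall. Origin: centre of its underside. To be left where it is.
- pink_box: Bystander: loose small box, pink below and clear above, 50 x 62 x 28 mm, shut. Origin: centre of its underside. To be left where it is.
Not all that is in view belongs to the job. What is shaped like the stain_bottle but red is not meant.

How it is judged:
By the outcome, as a careful person would: the job done as asked, in the order asked, and still so for the second after the job is handed in, with the robot touching nothing.
It also fails if it takes over 38 s, if anything falls off the work surface, if the arm or the gripper's body presses on something with over 40 N, if the wrist force passes 120 N, or if a joint passes its speed limit or range.

## Robot

A 6-joint arm with a two-finger parallel gripper is mounted at the origin on a cart in front of the work surface, level with it; the furniture and walls round the work are solid. World frame = base frame: x ahead of the robot, y to its left, z up, the work surface at z = 0. Lengths are in m, angles in rad, forces in N, time in s.
With the tool pointing down it reaches from about 0.275 to 0.825 m from the base axis. Payload 5.2 kg.
Tool frame: the origin (TCP) lies at the very end of the fingers, on their centre line; the grasp point (between the pads) lies 19 mm behind it (env.grip_depth is the distance from the TCP to the grasp point, in m); z points along the fingers, y is the line along which they close (so a half turn about z gives the same grasp; the last joint's range is limited). The gripper opens to 93 mm and grips with 3 to 60 N. Pads are 15 mm wide; open, the fingers measure 128 mm over their backs; the gripper's body (75 mm by 188 mm) begins 65 mm behind the grasp point.
Start: joints at [-1.505, 0.259, 1.535, -0, 1.348, -0.203], TCP at [0.146, -0.53, 0.187] pointing down, gripper open.
Joint ranges: [-3.14, 3.14], [-0.91, 2.08], [0.19, 2.58], [-1.22, 4.36], [0.22, 2.71], [-3.12, 3.12]. Speed limits (rad/s): [2.57, 2.57, 3.14, 3.14, 3.14, 3.14].

## Interface

Orientations are given as a unit quaternion [x, y, z, w].
In Python, from workcell import env, imaging, finder gives the robot as it stands.
- The arm moves only by the tool send_rows, never from a script. Its argument "targets" is a list of rows, each an object of numbers: "x", "y", "z": the shift along the tool's x, y, z in m; "rx", "ry", "rz": the turn, a rotation vector about the tool's x, y, z in rad; "hand": the closure, from 0 (fully open) to 1 (shut). A call has 1 to 5 rows; each row is the pose to reach, as a shift and turn from the pose commanded when the call began, along the tool's axes at that moment; what a row does not reach only later rows make up. A row lasts 1/12 s, in which the tool goes at most 41.7 mm and 7.16 degrees, less where a joint would pass 70% of its speed; a pose out of reach is approached as far as the arm can. A call with a gripper value outside its range is refused whole. The fingers move at their own pace and stop on an object; "newtons" is the grip in N (left out, the last holds). Time passes only in rows, so rows that repeat a pose let the fingers close. It gives the time, the measured TCP pose, the force, the opening and the grip force at its end, in the units of the state.
- env.get_obs(): the state, without advancing time (a new reading comes with each control period).
- imaging.snapshot(name): name is "scene" or "top"; returns a dict with "frame" (480x640x3 uint8, blue, green, red), "depth" (480x640 float32, m along the optical axis (not along the pixel's ray), 0 where there is no reading), "mtx" (3x3 intrinsics, pixels), "D" ([k1, k2, p1, p2, k3] as OpenCV has them; the pictures are not rectified), "R" (3x3) and "t" (3): a world point X has camera coordinates R X + t. Camera axes: x right, y down, z forward; pixel columns grow to the right and rows downward; lengths in m; the calibration is good to about 2 mm. A picture is of the moment at which its call begins.
- env.job_done(): hands the job in; it is judged then, once.
Trained networks look in a picture, given as the dict that the camera call returned (one of the last four; its "shot" number tells which), for a name from the list of things; names that differ only in an ending like _2 or _b are one class to them, and where a whole thing is asked for, a point or a joint stands for the part that bears it (a point fixed in the world has none). Each returns a list of dicts, best first, with "conf" (0 to 1); they miss things now and then, are a little off and sometimes report something else, mostly with a low value. They report only what shows in the picture. A call takes as long as a camera call. They do not tell look-alikes from the thing itself.
- finder.search_frame(picture, name): "xyz" ([x, y, z] in m, in the coordinates of the camera as it stood for that picture, good to about 4 mm: the middle of the surface that is visible of it).
- finder.trace(picture, name): "region" (480x640 bool, what is visible of it).
The state is a dict: "time_s": time; "qpos": joint angles; "joint_vel": joint speeds; "tau": joint torques, N m; "tool_pos": TCP position; "ee_rot": TCP orientation; "wrist_force": force on the tool from outside, world axes, zero at the start; "wrist_torque": the same for the moment, N m; "gripper_width": opening from 0.0 (shut) to 1.0 (fully open); "grasp_force": force on a finger pad.
Only numpy, scipy, OpenCV 4.12 (cv2) and the standard library are available. Lean on these libraries where they do the work, as an engineer would, in place of code of your own. Each camera call takes 0.05 s, during which the arm holds its last target. There are 200 camera calls.

## Working session

There is one attempt and no reset: what is moved stays moved. The work goes in short steps, Python scripts to look and compute and a tool call to move; the robot and the scene stay as the last step left them, time stands still between calls to the robot, and variables do not carry over. Pictures are saved under pics/ and viewed, at most 10 in all, crops included, and the job is handed in when it is done.

Besides the shell and the picture viewer there is one more tool, called after "Emit:" as name(argument=value, ...), one argument or row to a line, values as JSON. send_rows: Moves the arm, as the interface text tells. Its arguments: {"type":"object","properties":{"targets":{"type":"array"},"newtons":{"type":"number"}},"required":["targets"]}

```bash
mkdir -p pics; ls
cat > h.py <<'E'
import numpy as np, cv2
from workcell import env, imaging, finder
def w(p,c): return p['R'].T@(np.array(c)-p['t'])
def cloud(p):
    # world xyz for each pixel from depth
    v,u=np.mgrid[0:480,0:640]
    n=cv2.undistortPoints(np.stack([u.ravel(),v.ravel()],1).astype(float)[:,None],p['mtx'],p['D'])[:,0]
    d=p['depth'].ravel()
    c=np.c_[n*d[:,None],d]
    X=(c-p['t'])@p['R']; X[d==0]=np.nan
    return X.reshape(480,640,3)
E
python3 - <<'E'
from h import *
for n in ['scene','top']:
    p=imaging.snapshot(n); cv2.imwrite(f'pics/{n}1.png',p['frame'])
    X=cloud(p)
    print(n,'cam',-p['R'].T@p['t'])
    for o in ['stain_bottle','lane','gate','immersion_oil','pink_box']:
        for r in finder.search_frame(p,o)[:3]: print(o,round(r['conf'],2),w(p,r['xyz']).round(4))
        for r in finder.trace(p,o)[:2]:
            m=r['region']; q=X[m]; q=q[~np.isnan(q[:,0])]
            v,u=np.nonzero(m)
            print('   tr',round(r['conf'],2),m.sum(),'px',u.mean().round(),v.mean().round(), 'lo',np.percentile(q,2,0).round(3),'hi',np.percentile(q,98,0).round(3))
print(env.get_obs())
E
```

```text
pics
scene cam [-0.07669971  0.61676496  0.55896345]
stain_bottle 0.84 [0.427  0.359  0.0419]
stain_bottle 0.81 [0.507  0.3937 0.05  ]
stain_bottle 0.75 [0.4358 0.4292 0.0467]
   tr 0.93 911 px 300.0 279.0 lo [0.42  0.344 0.005] hi [0.442 0.371 0.076]
   tr 0.73 1023 px 253.0 291.0 lo [0.428 0.413 0.004] hi [0.449 0.442 0.076]
lane 0.9 [0.4808 0.1391 0.0036]
   tr 0.88 3912 px 401.0 235.0 lo [0.4   0.103 0.003] hi [0.577 0.185 0.025]
   tr 0.39 61 px 389.0 225.0 lo [0.492 0.139 0.013] hi [0.518 0.169 0.027]
immersion_oil 0.59 [0.5201 0.4762 0.0335]
   tr 0.62 709 px 199.0 270.0 lo [ 0.515  0.462 -0.   ] hi [0.535 0.488 0.063]
   tr 0.4 70 px 389.0 224.0 lo [0.492 0.136 0.012] hi [0.521 0.169 0.027]
pink_box 0.81 [0.5847 0.3462 0.0271]
   tr 0.95 1004 px 262.0 227.0 lo [0.566 0.316 0.001] hi [0.621 0.386 0.031]
top cam [0.40452917 0.30733462 0.88977984]
stain_bottle 0.81 [0.4408 0.3543 0.0585]
stain_bottle 0.79 [0.4752 0.2895 0.0592]
stain_bottle 0.61 [0.4443 0.4218 0.0581]
   tr 0.81 260 px 271.0 240.0 lo [0.5   0.377 0.008] hi [0.529 0.405 0.077]
   tr 0.72 233 px 323.0 260.0 lo [0.
[... 565 characters left out ...]
me_s': 1.1, 'qpos': array([-1.50477565e+00,  2.58606186e-01,  1.53499386e+00,  7.37312936e-07,
        1.34801880e+00, -2.02766732e-01]), 'joint_vel': array([ 0.00026164,  0.00143033,  0.00077998,  0.00108396, -0.00179111,
        0.00163729]), 'tau': array([ 4.93474126e-04, -4.37207222e+01, -2.84313029e+01,  7.21244956e-02,
        3.15119291e-02, -2.43189243e-05]), 'tool_pos': array([ 0.14609998, -0.53024044,  0.18745188]), 'ee_rot': array([ 9.90982762e-01,  1.33989425e-01,  1.25343483e-06, -1.30410445e-05]), 'wrist_force': array([-0.18657289, -0.24004402,  0.75820605]), 'wrist_torque': array([-0.01216897,  0.03002796, -0.0232264 ]), 'grasp_force': 0.0, 'gripper_width': 1.0016436417179044}
```

Run:
```python
import cv2
a=cv2.imread('pics/scene1.png')[180:340,150:470]; b=cv2.imread('pics/top1.png')[170:320,200:480]
cv2.imwrite('pics/a.png',cv2.resize(a,(800,400),interpolation=2)); cv2.imwrite('pics/b.png',cv2.resize(b,(784,420),interpolation=2))
```

```text
(no output)
```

View pics/a.png

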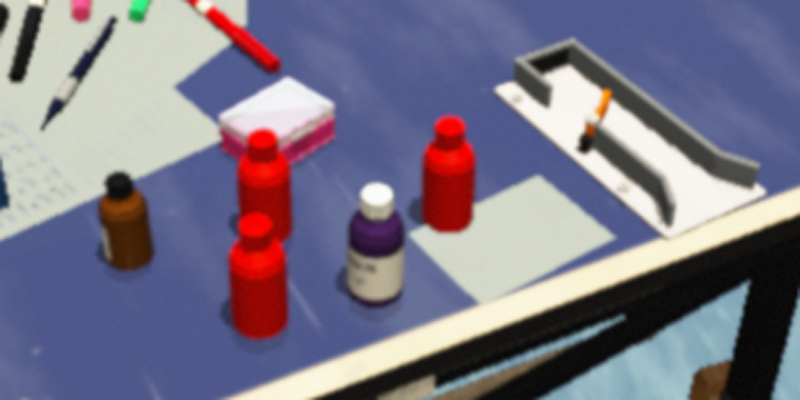

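View pics/b.png

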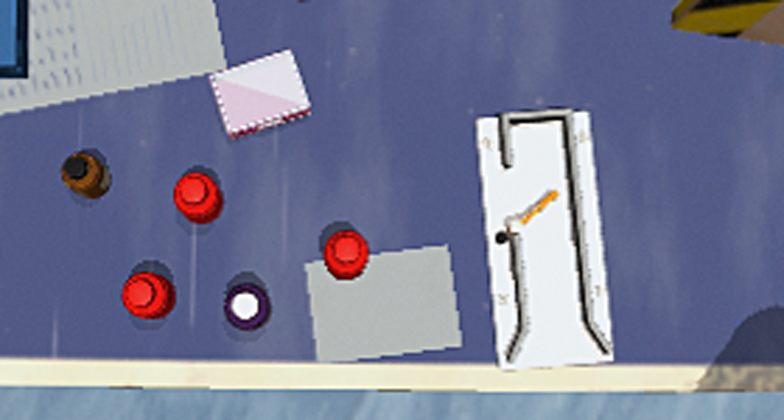

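The purple bottle with the white cap is at scene px (300,279) and top px (288,279), with red look-alikes around it. The lane's mouth faces the robot and its far end is turned slightly left. Next I'll measure both precisely.

```bash
cat >> h.py <<'E'
def pl(p,uv,z):
    n=cv2.undistortPoints(np.array(uv,float).reshape(-1,1,2),p['mtx'],p['D'])[:,0]
    d=np.c_[n,np.ones(len(n))]@p['R']; o=-p['R'].T@p['t']
    return o+d*((z-o[2])/d[:,2])[:,None]
def lane(p):
    m=max(finder.trace(p,'lane'),key=lambda r:r['conf'])['region'].astype(np.uint8)
    out={}
    X=cloud(p)
    v,u=np.nonzero(m)
    hull=cv2.convexHull(np.c_[u,v].astype(np.int32)); M=np.zeros((480,640),np.uint8); cv2.fillConvexPoly(M,hull,1)
    f=p['frame'].astype(int)
    white=(M>0)&(f.min(2)>190)
    v,u=np.nonzero(white); P=pl(p,np.c_[u,v],0.004)[:,:2]
    r=cv2.minAreaRect((P*1000).astype(np.float32)); out['rect']=r; out['box']=cv2.boxPoints(r)
    return out,M,X
def cap(p,c0):
    # white cap blob near world c0
    uv=cv2.projectPoints(np.array([c0]),cv2.Rodrigues(p['R'])[0],p['t'],p['mtx'],p['D'])[0].ravel()
    f=p['frame'].astype(int); v,u=np.nonzero(f.min(2)>150); k=np.hypot(u-uv[0],v-uv[1])<9
    return np.array([u[k].mean(),v[k].mean()]),k.sum(),uv
E
python3 - <<'E'
from h import *
S=imaging.snapshot('scene');T=imaging.snapshot('top')
for p in (S,T):
    o,M,X=lane(p); print('rect',o['rect'],o['box'].round(1).tolist())
    q=X[(M>0)]; q=q[(q[:,2]>.018)&(q[:,2]<.03)]
    r=cv2.minAreaRect((q[:,:2]*1000).astype(np.float32)); print(' walls',len(q),r, cv2.boxPoints(r).round(1).tolist())
# triangulate cap
c=[cap(p,[.438,.356,.068]) for p in (S,T)]; print(c)
def ray(p,uv):
    a,b=pl(p,[uv],0)[0],pl(p,[uv],.1)[0]; return a,(b-a)/np.linalg.norm(b-a)
(a,d),(b,e)=ray(S,c[0][0]),ray(T,c[1][0])
k=np.linalg.lstsq(np.c_[d,-e],b-a,rcond=None)[0]; print('tri',a+d*k[0],b+e*k[1])
# cylinder fit per view (cloud, R .016) body
from scipy.optimize import least_squares
for n,p in (('S',S),('T',T)):
    X=cloud(p).reshape(-1,3); 
    q=X[(np.hypot(X[:,0]-.436,X[:,1]-.356)<.03)&(X[:,2]>.008)]
    print('top z',np.nanmax(q[:,2]))
    b=q[q[:,2]<.048]; s=least_squares(lambda x:np.hypot(b[:,0]-x[0],b[:,1]-x[1])-.016,[.438,.356],loss='soft_l1',f_scale=.001); print(n,'body',len(b),s.x)
    b=q[q[:,2]>.072]; print('  cap',len(b),b.mean(0))
cv2.imwrite('pics/c.png',cv2.resize(np.hstack([S['frame'],T['frame']]),(800,300),interpolation=3))
E
```

```text
rect ((489.4667663574219, 144.6800537109375), (186.76747131347656, 83.31402587890625), 6.678104400634766) [[391.8999938964844, 175.1999969482422], [401.6000061035156, 92.4000015258789], [587.0999755859375, 114.19999694824219], [577.4000244140625, 196.89999389648438]]
 walls 891 ((492.37237548828125, 143.66915893554688), (180.1002655029297, 74.8825454711914), 5.174383640289307) [[399.29998779296875, 172.8000030517578], [406.1000061035156, 98.30000305175781], [585.4000244140625, 114.5], [578.7000122070312, 189.10000610351562]]
rect ((491.6712951660156, 142.49208068847656), (189.2382354736328, 82.33808898925781), 4.94666051864624) [[393.8999938964844, 175.3000030517578], [401.0, 93.30000305175781], [589.5, 109.5999984741211], [582.4000244140625, 191.6999969482422]]
 walls 586 ((495.2454833984375, 143.5749969482422), (178.81578063964844, 72.04138946533203), 5.326827526092529) [[402.8999938964844, 171.10000610351562], [409.6000061035156, 99.4000015258789], [587.5999755859375, 116.0], [580.9000244140625, 187.6999969482422]]
[(array([300.53913043, 257.74782609]), np.int64(115), array([299.50413216, 260.45821021])), (array([287.171875, 278.484375]), np.int64(64), array([287.14735313, 279.28373165]))]
tri [0.43841013 0.35419648 0.07195169] [0.43932074 0.35574142 0.07208189]
top z 0.07705699555375019
S body 452 [0.43683457 0.35501868]
  cap 99 [0.43498564 0.35525739 0.07485966]
top z 0.07865286705871649
T body 11 [0.43941892 0.35595641]
  cap 70 [0.43918342 0.35537    0.0747478 ]
```

View pics/c.png

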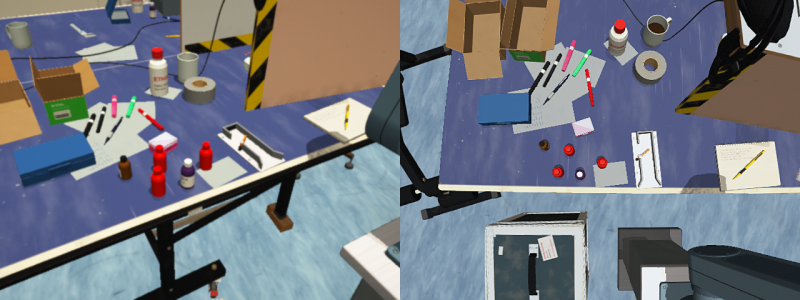

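```bash
cat >> h.py <<'E'
from scipy.spatial.transform import Rotation as Ro
def to(*wps):
    """chain of world (x,y,z,yaw of tool x): print shift/rz per call"""
    o=env.get_obs(); P=o['tool_pos']; R=Ro.from_quat(o['ee_rot'])
    for x,y,z,yaw in wps:
        G=Ro.from_euler('z',yaw)*Ro.from_quat([1,0,0,0])
        print('shift',R.inv().apply(np.array([x,y,z])-P).round(4),'rot',(R.inv()*G).as_rotvec().round(4),'dist',np.linalg.norm(np.array([x,y,z])-P).round(3))
        P,R=np.array([x,y,z]),G
E
python3 - <<'E'
from h import *
p=imaging.snapshot('top'); X=cloud(p).reshape(-1,3)
for z0,z1 in ((.03,.1),(.1,.3),(.3,.8)):
    k=(X[:,2]>z0)&(X[:,2]<z1)
    for y0 in np.arange(-.6,.6,.1):
        q=X[k&(X[:,1]>y0)&(X[:,1]<y0+.1)&(X[:,0]>.38)]
        if len(q)>15: print(z0,'y',y0.round(1),len(q),'xmin',np.percentile(q[:,0],3).round(3))
L=.092+np.pi/2
to((.24,-.35,.20,.6),(.33,-.17,.20,.9),(.40,.02,.20,1.2),(.43,.20,.20,1.5),(.438,.355,.16,L),(.438,.355,.034,L))
E
```

```text
0.03 y -0.4 279 xmin 0.592
0.03 y -0.3 517 xmin 0.603
0.03 y -0.2 550 xmin 0.618
0.03 y -0.1 595 xmin 0.633
0.03 y -0.0 1173 xmin 0.647
0.03 y 0.1 2414 xmin 0.753
0.03 y 0.2 698 xmin 0.465
0.03 y 0.3 550 xmin 0.428
0.03 y 0.4 2280 xmin 0.44
0.03 y 0.5 3497 xmin 0.61
0.1 y -0.4 52 xmin 0.599
0.1 y -0.3 1130 xmin 0.604
0.1 y -0.2 2600 xmin 0.618
0.1 y -0.1 2730 xmin 0.633
0.1 y -0.0 1666 xmin 0.646
0.1 y 0.2 804 xmin 0.854
0.1 y 0.5 554 xmin 0.786
0.3 y -0.2 884 xmin 0.623
0.3 y -0.1 6576 xmin 0.633
0.3 y -0.0 10607 xmin 0.623
shift [ 0.1384 -0.1489 -0.0125] rot [ 0.      0.     -0.3312] dist 0.204
shift [ 0.1759 -0.0977  0.    ] rot [ 0.   0.  -0.3] dist 0.201
shift [ 0.1923 -0.0633  0.    ] rot [ 0.   0.  -0.3] dist 0.202
shift [ 0.1786 -0.0373  0.    ] rot [ 0.   0.  -0.3] dist 0.182
shift [ 0.1552 -0.003   0.04  ] rot [ 0.      0.     -0.1628] dist 0.16
shift [0.    0.    0.126] rot [0. 0. 0.] dist 0.126
```

Run:
```python
from h import *
to((.24,-.35,.20,.70),(.33,-.17,.20,1.15),(.40,.02,.20,1.6),(.43,.20,.20,2.05),(.438,.355,.16,2.5))
```

```text
shift [ 0.1384 -0.1489 -0.0125] rot [ 0.      0.     -0.4312] dist 0.204
shift [ 0.1848 -0.0797  0.    ] rot [ 0.    0.   -0.45] dist 0.201
shift [ 0.202  -0.0137  0.    ] rot [ 0.    0.   -0.45] dist 0.202
shift [0.179  0.0352 0.    ] rot [ 0.    0.   -0.45] dist 0.182
shift [0.1339 0.0786 0.04  ] rot [ 0.    0.   -0.45] dist 0.16
```

Emit:
send_rows(
  targets=[
    {"x":0.028,"y":-0.03,"z":-0.003,"rz":-0.086,"hand":0.4},
    {"x":0.055,"y":-0.06,"z":-0.005,"rz":-0.172,"hand":0.4},
    {"x":0.083,"y":-0.09,"z":-0.008,"rz":-0.258,"hand":0.4},
    {"x":0.11,"y":-0.12,"z":-0.01,"rz":-0.344,"hand":0.4},
    {"x":0.138,"y":-0.149,"z":-0.012,"rz":-0.43,"hand":0.4},
  ],
)

```text
$.targets[0]: bad value
```

Emit:
send_rows(
  targets=[
    {"x":0.037,"y":-0.016,"rz":-0.09,"hand":0.4},
    {"x":0.074,"y":-0.032,"rz":-0.18,"hand":0.4},
    {"x":0.111,"y":-0.048,"rz":-0.27,"hand":0.4},
    {"x":0.148,"y":-0.064,"rz":-0.36,"hand":0.4},
    {"x":0.185,"y":-0.08,"rz":-0.45,"hand":0.4},
  ],
)

```text
$.targets[0]: bad value
```

Emit:
send_rows(
  targets=[
    {"x":0.04,"y":-0.003,"rz":-0.09,"hand":0.4},
    {"x":0.081,"y":-0.006,"rz":-0.18,"hand":0.4},
    {"x":0.121,"y":-0.008,"rz":-0.27,"hand":0.4},
    {"x":0.162,"y":-0.011,"rz":-0.36,"hand":0.4},
    {"x":0.202,"y":-0.014,"rz":-0.45,"hand":0.4},
  ],
)

```text
$.targets[0]: bad value
```

Emit:
send_rows(
  targets=[
    {"x":0.036,"y":0.007,"rz":-0.09,"hand":0.4},
    {"x":0.072,"y":0.014,"rz":-0.18,"hand":0.4},
    {"x":0.107,"y":0.021,"rz":-0.27,"hand":0.4},
    {"x":0.143,"y":0.028,"rz":-0.36,"hand":0.4},
    {"x":0.179,"y":0.035,"rz":-0.45,"hand":0.4},
  ],
)

```text
$.targets[0]: bad value
```

Run:
```python
from h import *
o=env.get_obs();print(o['time_s'],o['tool_pos'],Ro.from_quat(o['ee_rot']).as_rotvec(),o['gripper_width'])
to((.438,.355,.16,2.5))
```

```text
1.35 [ 0.14607443 -0.53026891  0.18745727] [3.11323379e+00 4.20887923e-01 1.46315463e-05] 0.9986113531712748
shift [ 0.5165 -0.776   0.0274] rot [ 0.      0.     -2.2312] dist 0.933
```

Emit:
send_rows(
  targets=[
    {"x":0.028,"y":-0.03,"z":-0.003,"rx":0,"ry":0,"rz":-0.086,"hand":0.4},
    {"x":0.055,"y":-0.06,"z":-0.005,"rx":0,"ry":0,"rz":-0.172,"hand":0.4},
    {"x":0.083,"y":-0.09,"z":-0.008,"rx":0,"ry":0,"rz":-0.258,"hand":0.4},
    {"x":0.11,"y":-0.12,"z":-0.01,"rx":0,"ry":0,"rz":-0.344,"hand":0.4},
    {"x":0.138,"y":-0.149,"z":-0.012,"rx":0,"ry":0,"rz":-0.43,"hand":0.4},
  ],
)

```text
time_s: 1.77
tool_pos: [0.2399, -0.3482, 0.1995]
ee_rot: [0.939, 0.344, 0.0, 0.0]
wrist_force: [0.5, -1.1, 0.1]
gripper_width: 0.691
grasp_force: 0.0
```

Emit:
send_rows(
  targets=[
    {"x":0.037,"y":-0.016,"z":0,"rx":0,"ry":0,"rz":-0.09,"hand":0.4},
    {"x":0.074,"y":-0.032,"z":0,"rx":0,"ry":0,"rz":-0.18,"hand":0.4},
    {"x":0.111,"y":-0.048,"z":0,"rx":0,"ry":0,"rz":-0.27,"hand":0.4},
    {"x":0.148,"y":-0.064,"z":0,"rx":0,"ry":0,"rz":-0.36,"hand":0.4},
    {"x":0.185,"y":-0.08,"z":0,"rx":0,"ry":0,"rz":-0.45,"hand":0.4},
  ],
)

```text
time_s: 2.18
tool_pos: [0.3301, -0.168, 0.1998]
ee_rot: [0.838, 0.545, 0.0, 0.001]
wrist_force: [-0.1, -0.2, -0.1]
gripper_width: 0.595
grasp_force: 0.0
```

Emit:
send_rows(
  targets=[
    {"x":0.04,"y":-0.003,"z":0,"rx":0,"ry":0,"rz":-0.09,"hand":0.4},
    {"x":0.081,"y":-0.006,"z":0,"rx":0,"ry":0,"rz":-0.18,"hand":0.4},
    {"x":0.121,"y":-0.008,"z":0,"rx":0,"ry":0,"rz":-0.27,"hand":0.4},
    {"x":0.162,"y":-0.011,"z":0,"rx":0,"ry":0,"rz":-0.36,"hand":0.4},
    {"x":0.202,"y":-0.014,"z":0,"rx":0,"ry":0,"rz":-0.45,"hand":0.4},
  ],
)

```text
time_s: 2.6
tool_pos: [0.4001, 0.0225, 0.1999]
ee_rot: [0.696, 0.718, 0.0, 0.001]
wrist_force: [0.7, 0.0, -0.2]
gripper_width: 0.598
grasp_force: 0.0
```

Emit:
send_rows(
  targets=[
    {"x":0.036,"y":0.007,"z":0,"rx":0,"ry":0,"rz":-0.09,"hand":0.4},
    {"x":0.072,"y":0.014,"z":0,"rx":0,"ry":0,"rz":-0.18,"hand":0.4},
    {"x":0.107,"y":0.021,"z":0,"rx":0,"ry":0,"rz":-0.27,"hand":0.4},
    {"x":0.143,"y":0.028,"z":0,"rx":0,"ry":0,"rz":-0.36,"hand":0.4},
    {"x":0.179,"y":0.035,"z":0,"rx":0,"ry":0,"rz":-0.45,"hand":0.4},
  ],
)

```text
time_s: 3.02
tool_pos: [0.4296, 0.2023, 0.1997]
ee_rot: [0.518, 0.856, 0.0, 0.0]
wrist_force: [0.3, -0.2, 0.2]
gripper_width: 0.601
grasp_force: 0.0
```

Run:
```python
from h import *
o=env.get_obs();print(o['time_s'],o['tool_pos'],o['qpos'],o['gripper_width'])
to((.438,.355,.16,2.5))
```

```text
3.0167 [0.42961112 0.20226727 0.19967354] [ 2.04621258e-01  1.12967694e-01  1.68596602e+00 -1.23369529e-04
  1.34201248e+00 -2.78193217e-01] 0.6007646816747476
shift [0.1314 0.0783 0.0397] rot [ 5.000e-04  4.000e-04 -4.464e-01] dist 0.158
```

Emit:
send_rows(
  targets=[
    {"x":0.026,"y":0.016,"z":0.008,"rx":0,"ry":0,"rz":-0.09,"hand":0.4},
    {"x":0.053,"y":0.031,"z":0.016,"rx":0,"ry":0,"rz":-0.18,"hand":0.4},
    {"x":0.079,"y":0.047,"z":0.024,"rx":0,"ry":0,"rz":-0.27,"hand":0.4},
    {"x":0.105,"y":0.063,"z":0.032,"rx":0,"ry":0,"rz":-0.36,"hand":0.4},
    {"x":0.1315,"y":0.078,"z":0.04,"rx":0,"ry":0,"rz":-0.446,"hand":0.4},
  ],
)

```text
time_s: 3.43
tool_pos: [0.4384, 0.3545, 0.1591]
ee_rot: [0.316, 0.949, 0.0, 0.0]
wrist_force: [1.2, -0.1, -0.4]
gripper_width: 0.599
grasp_force: 0.0
```

Run:
```python
from h import *
o=env.get_obs();print(o['time_s'],o['tool_pos'],o['qpos'],o['gripper_width'])
to((.438,.355,.033,2.5))
X=cloud(imaging.snapshot('scene')).reshape(-1,3)
q=X[(X[:,0]>.4)&(X[:,0]<.55)&(X[:,1]>.25)&(X[:,1]<.45)&(X[:,2]>.055)&(X[:,2]<.08)]
for c in ((.438,.355),(.44,.425),(.475,.289),(.515,.391)):
    k=q[np.hypot(q[:,0]-c[0],q[:,1]-c[1])<.025]; print(c,len(k),k.mean(0) if len(k) else '')
```

```text
3.4333 [0.43841802 0.35454603 0.15907121] [ 4.82323669e-01  3.03310715e-01  1.54499788e+00 -1.46637783e-04
  1.29296356e+00 -4.46391058e-01] 0.599458146348834
shift [6.000e-04 1.000e-04 1.261e-01] rot [ 0.0002  0.0003 -0.0004] dist 0.126
(0.438, 0.355) 305 [0.43238511 0.35689769 0.06533044]
(0.44, 0.425) 346 [0.43952107 0.42687556 0.06561293]
(0.475, 0.289) 264 [0.46967369 0.28943509 0.06565819]
(0.515, 0.391) 285 [0.50887686 0.39318929 0.06501958]
```

Emit:
send_rows(
  targets=[
    {"x":0,"y":0,"z":0.03,"rx":0,"ry":0,"rz":0,"hand":0.4},
    {"x":0,"y":0,"z":0.06,"rx":0,"ry":0,"rz":0,"hand":0.4},
    {"x":0,"y":0,"z":0.09,"rx":0,"ry":0,"rz":0,"hand":0.4},
    {"x":0,"y":0,"z":0.115,"rx":0,"ry":0,"rz":0,"hand":0.4},
    {"x":0,"y":0,"z":0.126,"rx":0,"ry":0,"rz":0,"hand":0.4},
  ],
)

```text
time_s: 3.9
tool_pos: [0.4362, 0.3516, 0.03]
ee_rot: [0.318, 0.948, -0.002, -0.002]
wrist_force: [-0.3, -0.6, 0.6]
gripper_width: 0.6
grasp_force: 0.0
```

Emit:
send_rows(
  targets=[
    {"x":0,"y":0,"z":0,"rx":0,"ry":0,"rz":0,"hand":0.6},
    {"x":0,"y":0,"z":0,"rx":0,"ry":0,"rz":0,"hand":0.7},
    {"x":0,"y":0,"z":0,"rx":0,"ry":0,"rz":0,"hand":0.8},
    {"x":0,"y":0,"z":0,"rx":0,"ry":0,"rz":0,"hand":0.8},
    {"x":0,"y":0,"z":0,"rx":0,"ry":0,"rz":0,"hand":0.8},
  ],
  newtons=20,
)

```text
time_s: 4.32
tool_pos: [0.4396, 0.3534, 0.0351]
ee_rot: [0.318, 0.948, 0.001, 0.001]
wrist_force: [0.6, -1.1, 0.0]
gripper_width: 0.291
grasp_force: 0.0
```

Run:
```python
from h import *
o=env.get_obs();print(o['time_s'],o['tool_pos'],o['gripper_width'],o['grasp_force'])
to((.438,.355,.12,2.5),(.438,.25,.14,2.85),(.457,.1404,.12,np.pi+.092))
```

```text
4.3167 [0.43959941 0.35344672 0.03513623] 0.2910185755185199 0.0
shift [ 0.0021  0.0005 -0.0849] rot [ 0.0028  0.0014 -0.0053] dist 0.085
shift [-0.0628 -0.0841 -0.02  ] rot [ 0.    0.   -0.35] dist 0.107
shift [-0.0497 -0.0995  0.02  ] rot [ 0.      0.     -0.3836] dist 0.113
```

Run:
```python
from h import *
S=imaging.snapshot('scene');T=imaging.snapshot('top')
o=env.get_obs();print(o['time_s'],o['tool_pos'],o['gripper_width'],o['grasp_force'],o['wrist_force'])
a=cv2.resize(S['frame'][190:340,180:380],(400,300),interpolation=2);b=cv2.resize(T['frame'][180:330,200:400],(400,300),interpolation=2)
cv2.imwrite('pics/d.png',np.hstack([a,b]))
```

```text
4.4167 [0.43912985 0.35322257 0.03461629] 0.2186180103138698 0.0005323185195355018 [-1.08905646 -0.59720138  0.70563317]
```

View pics/d.png

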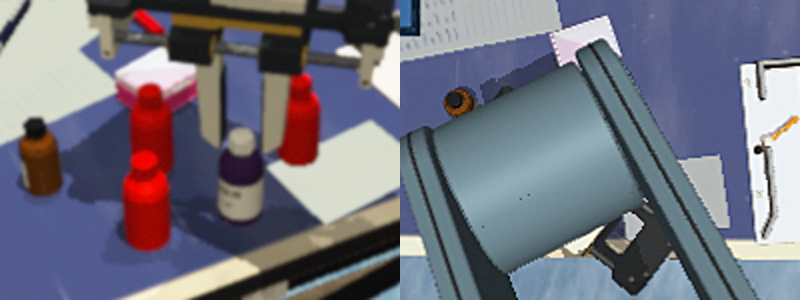

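Run:
```python
from h import *
S=imaging.snapshot('scene');X=cloud(S)
o=env.get_obs();print(o['time_s'],o['tool_pos'],o['gripper_width'],o['qpos'])
for u,v in ((284,240),(284,250),(285,258),(286,261),(315,240),(315,250),(316,258),(317,262),(300,256),(300,280),(300,290)): print(u,v,S['frame'][v,u],X[v,u].round(4))
P=cv2.projectPoints(np.array([o['tool_pos'],o['tool_pos']+[.011,.016,0],o['tool_pos']-[.011,.016,0],[.438,.355,0.05]]),cv2.Rodrigues(S['R'])[0],S['t'],S['mtx'],S['D'])[0][:,0];print(P.round())
a=cv2.resize(S['frame'][200:320,220:380],(800,600),interpolation=2);cv2.imwrite('pics/e.png',a)
```

```text
4.4667 [0.43892276 0.353134   0.03432206] 0.21245515912197488 [ 4.79523794e-01  4.27413587e-01  1.69855877e+00  1.68985158e-05
  1.01406592e+00 -4.44475897e-01]
284 240 [115 141 150] [0.4432 0.3768 0.108 ]
284 250 [115 139 147] [0.4453 0.3761 0.0888]
285 258 [113 136 143] [0.4435 0.3756 0.0758]
286 261 [102 102 103] [ 0.5187  0.3391 -0.001 ]
315 240 [115 140 150] [nan nan nan]
315 250 [115 141 149] [0.4188 0.3424 0.0959]
316 258 [116 140 150] [0.418  0.3409 0.0819]
317 262 [103 120 129] [0.4165 0.34   0.0755]
300 256 [146 167 174] [0.4367 0.3559 0.077 ]
300 280 [42 16 34] [0.4228 0.3628 0.0464]
300 290 [129 152 159] [0.4233 0.3625 0.0267]
[[301. 277.]
 [288. 276.]
 [314. 279.]
 [300. 270.]]
```

View pics/e.png

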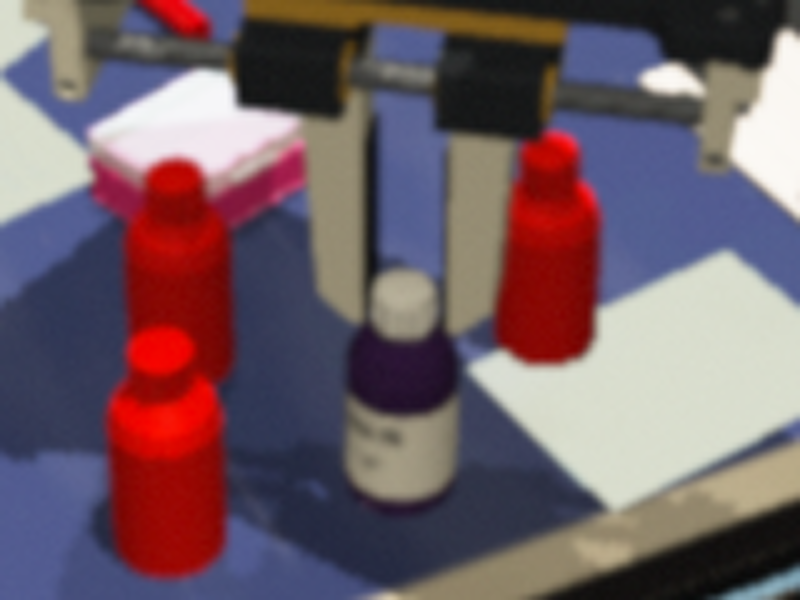

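The picture shows the fingertips at z of about 0.073, on either side of the cap at scene px (284,261) and (316,262). The state reports z = 0.034. The bottle hasn't moved. I'll open the fingers again and check the offset.

Emit:
send_rows(
  targets=[
    {"x":0,"y":0,"z":0,"rx":0,"ry":0,"rz":0,"hand":0.4},
    {"x":0,"y":0,"z":0,"rx":0,"ry":0,"rz":0,"hand":0.4},
    {"x":0,"y":0,"z":0,"rx":0,"ry":0,"rz":0,"hand":0.4},
    {"x":0,"y":0,"z":0,"rx":0,"ry":0,"rz":0,"hand":0.4},
  ],
)

```text
time_s: 4.8
tool_pos: [0.4384, 0.3529, 0.0334]
ee_rot: [0.318, 0.948, -0.0, -0.0]
wrist_force: [-1.2, 0.5, -0.1]
gripper_width: 0.447
grasp_force: 0.0
```

Run:
```python
from h import *
print(env.grip_depth,[a for a in dir(env) if a[0]!='_'])
S=imaging.snapshot('scene');X=cloud(S)
o=env.get_obs();print(o['time_s'],o['tool_pos'],o['gripper_width'],o['wrist_force'])
d=np.array([.56,.83])
r=X.reshape(-1,3)-o['tool_pos']; s=r[:,:2]@d; t=r[:,:2]@np.array([-.83,.56])
for sg in (1,-1):
    k=(sg*s>.018)&(sg*s<.055)&(abs(t)<.014)&(r[:,2]>.0)&(r[:,2]<.09); q=np.c_[s,t,X.reshape(-1,3)[:,2]][k]
    print(sg,k.sum(),'z min',np.sort(q[:,2])[:8].round(4),'s,t range',np.percentile(q[:,:2],[5,50,95],axis=0).round(4).tolist())
```

```text
0.0188 ['PlanningError', 'get_obs', 'grip_depth', 'job_done']
4.85 [0.43836924 0.35285573 0.03338615] 0.49120987724623466 [-0.30493971 -0.94019731 -0.29451271]
1 430 z min [0.065  0.0654 0.0659 0.0659 0.0662 0.0662 0.067  0.067 ] s,t range [[0.0194, -0.0042], [0.0255, 0.0072], [0.0345, 0.009]]
-1 383 z min [0.0646 0.0647 0.067  0.0673 0.0682 0.0683 0.0683 0.0688] s,t range [[-0.0378, 0.0074], [-0.0297, 0.0103], [-0.0224, 0.0119]]
```

Emit:
send_rows(
  targets=[
    {"x":0,"y":0,"z":0,"rx":0,"ry":0,"rz":0,"hand":0.4},
    {"x":0,"y":0,"z":0.005,"rx":0,"ry":0,"rz":0,"hand":0.4},
    {"x":0,"y":0,"z":0.01,"rx":0,"ry":0,"rz":0,"hand":0.4},
    {"x":0,"y":0,"z":0.015,"rx":0,"ry":0,"rz":0,"hand":0.4},
    {"x":0,"y":0,"z":0.015,"rx":0,"ry":0,"rz":0,"hand":0.4},
  ],
)

```text
time_s: 5.27
tool_pos: [0.4374, 0.3523, 0.0169]
ee_rot: [0.318, 0.948, -0.001, -0.001]
wrist_force: [-0.3, -0.4, -0.4]
gripper_width: 0.6
grasp_force: 0.0
```

```bash
cat > tip.py <<'E'
from h import *
S=imaging.snapshot('scene');X=cloud(S)
o=env.get_obs();print(o['time_s'],o['tool_pos'],o['gripper_width'],o['grasp_force'],o['wrist_force'])
d=np.array([.56,.83])
r=X.reshape(-1,3)-o['tool_pos']; s=r[:,:2]@d; t=r[:,:2]@np.array([-.83,.56])
for sg in (1,-1):
    k=(sg*s>.018)&(sg*s<.055)&(abs(t)<.014)&(r[:,2]>-.02)&(r[:,2]<.09); q=np.c_[s,t,X.reshape(-1,3)[:,2]][k]
    print(sg,k.sum(),'z min',np.sort(q[:,2])[:8].round(4),'s,t',np.percentile(q[:,:2],[5,50,95],axis=0).round(4).tolist())
import time; a=cv2.resize(S['frame'][200:320,220:380],(640,480),interpolation=2);cv2.imwrite('pics/f%d.png'%round(o['time_s']*100),a)
E
python3 tip.py; ls pics
```

```text
5.3167 [0.43772223 0.3524715  0.01742352] 0.5992672191030076 0.0 [ 0.17693493 -0.2111404  -0.33873645]
1 752 z min [-0.0023 -0.0023 -0.0021 -0.0019 -0.0018 -0.0018 -0.0016 -0.0014] s,t [[0.0226, -0.011], [0.0335, 0.0061], [0.05, 0.0109]]
-1 709 z min [-0.002  -0.002  -0.0019 -0.0017 -0.0015 -0.0015 -0.0015 -0.0014] s,t [[-0.0512, -0.0109], [-0.0367, 0.0097], [-0.0219, 0.0127]]
a.png
b.png
c.png
d.png
e.png
f532.png
scene1.png
top1.png
```

View pics/f532.png

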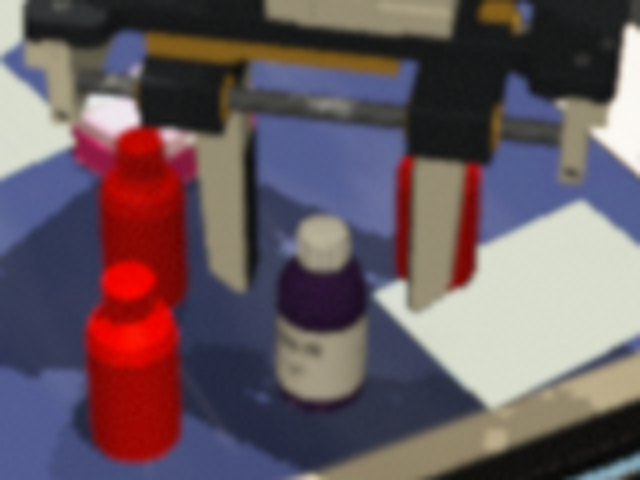

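```bash
sed -i 's/(r\[:,2\]>-.02)/(X.reshape(-1,3)[:,2]>.012)/' tip.py; python3 tip.py
```

```text
5.3667 [0.43805057 0.35265186 0.01788404] 0.5999185323089391 0.0 [0.47430203 0.25518416 0.31243498]
1 427 z min [0.0486 0.0489 0.0494 0.0503 0.051  0.051  0.0515 0.0516] s,t [[0.026, -0.0054], [0.0321, 0.0069], [0.0413, 0.0088]]
-1 371 z min [0.0498 0.0498 0.05   0.0511 0.052  0.0523 0.0524 0.0528] s,t [[-0.0449, 0.0082], [-0.037, 0.0109], [-0.0299, 0.0125]]
```

Fingertips are at z of about 0.050, a steady 32 mm above the reported TCP, and the bottle stands between them. I'll trust the camera and go 18 mm lower and 3 mm along tool +y.

Emit:
send_rows(
  targets=[
    {"x":0,"y":0.003,"z":0.005,"rx":0,"ry":0,"rz":0,"hand":0.4},
    {"x":0,"y":0.003,"z":0.01,"rx":0,"ry":0,"rz":0,"hand":0.4},
    {"x":0,"y":0.003,"z":0.015,"rx":0,"ry":0,"rz":0,"hand":0.4},
    {"x":0,"y":0.003,"z":0.018,"rx":0,"ry":0,"rz":0,"hand":0.4},
    {"x":0,"y":0.003,"z":0.018,"rx":0,"ry":0,"rz":0,"hand":0.4},
  ],
)

```text
time_s: 5.78
tool_pos: [0.4395, 0.3549, -0.0006]
ee_rot: [0.318, 0.948, -0.001, -0.001]
wrist_force: [-1.1, 0.0, 0.5]
gripper_width: 0.597
grasp_force: 0.0
```

Emit:
send_rows(
  targets=[
    {"x":0,"y":0,"z":0,"rx":0,"ry":0,"rz":0,"hand":0.5},
    {"x":0,"y":0,"z":0,"rx":0,"ry":0,"rz":0,"hand":0.6},
    {"x":0,"y":0,"z":0,"rx":0,"ry":0,"rz":0,"hand":0.7},
    {"x":0,"y":0,"z":0,"rx":0,"ry":0,"rz":0,"hand":0.75},
    {"x":0,"y":0,"z":0,"rx":0,"ry":0,"rz":0,"hand":0.8},
  ],
  newtons=20,
)

```text
time_s: 6.2
tool_pos: [0.4404, 0.3554, 0.0007]
ee_rot: [0.318, 0.948, 0.0, 0.0]
wrist_force: [0.2, -0.0, 0.7]
gripper_width: 0.336
grasp_force: 20.0
```

```bash
python3 tip.py
```

```text
6.25 [0.4404341  0.35535679 0.00070859] 0.3348508771159428 19.999445260036737 [ 0.22164937  0.18824725 -0.34345588]
1 247 z min [0.034  0.0342 0.0352 0.0352 0.0354 0.037  0.0377 0.0381] s,t [[0.0188, 0.0061], [0.0239, 0.0079], [0.03, 0.0096]]
-1 326 z min [0.0322 0.0324 0.0336 0.0343 0.0344 0.0347 0.0347 0.0349] s,t [[-0.0328, 0.0059], [-0.0254, 0.0102], [-0.0189, 0.0119]]
```

Emit:
send_rows(
  targets=[
    {"x":0,"y":0,"z":-0.015,"rx":0,"ry":0,"rz":0,"hand":0.8},
    {"x":0,"y":0,"z":-0.035,"rx":0,"ry":0,"rz":0,"hand":0.8},
    {"x":0,"y":0,"z":-0.06,"rx":0,"ry":0,"rz":0,"hand":0.8},
    {"x":0,"y":0,"z":-0.085,"rx":0,"ry":0,"rz":0,"hand":0.8},
    {"x":0,"y":0,"z":-0.1,"rx":0,"ry":0,"rz":0,"hand":0.8},
  ],
)

```text
time_s: 6.67
tool_pos: [0.4411, 0.3558, 0.1031]
ee_rot: [0.318, 0.948, 0.001, 0.001]
wrist_force: [1.4, -0.2, -0.1]
gripper_width: 0.334
grasp_force: 20.0
```

Run:
```python
from h import *
o=env.get_obs();print(o['time_s'],o['tool_pos'],o['gripper_width'],o['grasp_force'])
to((.43,.25,.11,2.85),(.4576,.1404,.11,np.pi+.092))
```

```text
6.6667 [0.44114706 0.35577944 0.1030833 ] 0.33433331286577794 19.998926036059856
shift [-0.0549 -0.0911 -0.0071] rot [ 0.0024  0.0017 -0.3551] dist 0.107
shift [-0.0579 -0.097   0.    ] rot [ 0.      0.     -0.3836] dist 0.113
```

Emit:
send_rows(
  targets=[
    {"x":-0.011,"y":-0.018,"z":0,"rx":0,"ry":0,"rz":-0.07,"hand":0.8},
    {"x":-0.022,"y":-0.036,"z":0,"rx":0,"ry":0,"rz":-0.14,"hand":0.8},
    {"x":-0.033,"y":-0.055,"z":0,"rx":0,"ry":0,"rz":-0.21,"hand":0.8},
    {"x":-0.044,"y":-0.073,"z":0,"rx":0,"ry":0,"rz":-0.28,"hand":0.8},
    {"x":-0.055,"y":-0.091,"z":0,"rx":0,"ry":0,"rz":-0.35,"hand":0.8},
  ],
)

```text
time_s: 7.08
tool_pos: [0.4289, 0.2486, 0.1005]
ee_rot: [0.146, 0.989, 0.0, 0.0]
wrist_force: [0.8, -0.5, -0.9]
gripper_width: 0.337
grasp_force: 20.0
```

Emit:
send_rows(
  targets=[
    {"x":-0.012,"y":-0.019,"z":0,"rx":0,"ry":0,"rz":-0.077,"hand":0.8},
    {"x":-0.024,"y":-0.038,"z":0,"rx":0,"ry":0,"rz":-0.154,"hand":0.8},
    {"x":-0.035,"y":-0.058,"z":0,"rx":0,"ry":0,"rz":-0.23,"hand":0.8},
    {"x":-0.047,"y":-0.078,"z":0,"rx":0,"ry":0,"rz":-0.307,"hand":0.8},
    {"x":-0.058,"y":-0.097,"z":0,"rx":0,"ry":0,"rz":-0.384,"hand":0.8},
  ],
)

```text
time_s: 7.5
tool_pos: [0.4565, 0.1386, 0.1006]
ee_rot: [-0.046, 0.999, -0.0, 0.0]
wrist_force: [0.8, -0.5, -0.8]
gripper_width: 0.335
grasp_force: 20.0
```

Emit:
send_rows(
  targets=[
    {"x":0,"y":0,"z":0,"rx":0,"ry":0,"rz":0,"hand":0.8},
    {"x":0,"y":0,"z":0,"rx":0,"ry":0,"rz":0,"hand":0.8},
  ],
)

```text
time_s: 7.67
tool_pos: [0.4566, 0.139, 0.1005]
ee_rot: [-0.042, 0.999, 0.0, 0.0]
wrist_force: [1.1, 0.7, 0.3]
gripper_width: 0.334
grasp_force: 20.0
```

```bash
cat > bot.py <<'E'
from h import *
from scipy.optimize import least_squares
S=imaging.snapshot('scene');X=cloud(S)
o=env.get_obs();P=o['tool_pos'];Rm=Ro.from_quat(o['ee_rot']);print(o['time_s'],P,Rm.as_matrix()[:,0].round(4),o['gripper_width'],o['grasp_force'],o['wrist_force'].round(1))
# purple or pale pixels below fingers: body between bottom and .03 above
x=X.reshape(-1,3); zb=P[2]; k=(np.hypot(x[:,0]-P[0],x[:,1]-P[1])<.028)&(x[:,2]>max(zb+.004,.026))&(x[:,2]<zb+.03)
b=x[k]; f=lambda a,b:np.hypot(b[:,0]-a[0],b[:,1]-a[1])-.016
s=least_squares(f,P[:2]-[0,0],args=(b,),loss='soft_l1',f_scale=.001); print('body n',len(b),s.x,'zmin',np.sort(b[:,2])[:5])
for lo,hi in ((0,.018),(.018,.034)):
    c=b[(b[:,2]>zb+lo)&(b[:,2]<zb+hi)]
    if len(c)>20: print('  tilt check',len(c),least_squares(f,s.x,args=(c,),loss='soft_l1',f_scale=.001).x)
O=np.array([.4994,.1443]);e=np.array([np.cos(.092),np.sin(.092)]);d=s.x-O; print('lane x,y of bottle',d@e,e[0]*d[1]-e[1]*d[0])
a=cv2.resize(S['frame'][180:300,330:490],(640,480),interpolation=2);cv2.imwrite('pics/g%d.png'%round(o['time_s']*100),a)
E
python3 bot.py; ls pics|grep g
```

```text
7.7167 [0.45626946 0.13979429 0.10046672] [-9.964e-01 -8.420e-02  2.000e-04] 0.3329331449287365 19.99884050397668 [-0.6  0.5 -1.4]
body n 305 [0.45284179 0.13782094] zmin [0.10448395 0.10453901 0.10487709 0.10488591 0.10494835]
  tilt check 164 [0.45270431 0.13767367]
  tilt check 141 [0.45299108 0.13799066]
lane x,y of bottle -0.046956551514070216 -0.002174340786811644
a.png
b.png
c.png
d.png
e.png
f532.png
f537.png
f625.png
g772.png
scene1.png
top1.png
```

Emit:
send_rows(
  targets=[
    {"x":0,"y":0.002,"z":0.025,"rx":0,"ry":0,"rz":0,"hand":0.8},
    {"x":0,"y":0.002,"z":0.05,"rx":0,"ry":0,"rz":0,"hand":0.8},
    {"x":0,"y":0.002,"z":0.07,"rx":0,"ry":0,"rz":0,"hand":0.8},
    {"x":0,"y":0.002,"z":0.08,"rx":0,"ry":0,"rz":0,"hand":0.8},
    {"x":0,"y":0.002,"z":0.085,"rx":0,"ry":0,"rz":0,"hand":0.8},
  ],
)

```text
time_s: 8.13
tool_pos: [0.4544, 0.1429, 0.0137]
ee_rot: [-0.044, 0.999, 0.0, -0.002]
wrist_force: [-0.1, 0.2, -0.1]
gripper_width: 0.337
grasp_force: 20.0
```

Emit:
send_rows(
  targets=[
    {"x":0,"y":0,"z":0,"rx":0,"ry":0,"rz":0,"hand":0.8},
    {"x":0,"y":0,"z":0,"rx":0,"ry":0,"rz":0,"hand":0.8},
  ],
)

```text
time_s: 8.3
tool_pos: [0.4563, 0.1425, 0.0158]
ee_rot: [-0.044, 0.999, 0.0, 0.0]
wrist_force: [0.4, -0.5, -1.0]
gripper_width: 0.338
grasp_force: 20.0
```

```bash
python3 bot.py; mv pics/g8*.png pics/now.png; ls pics|grep g
```

```text
8.35 [0.45680194 0.14234108 0.01617622] [-0.9962 -0.0874 -0.0013] 0.33433091914948054 19.998849577386864 [ 0.  -1.2 -0.6]
body n 199 [0.45268916 0.14110417] zmin [0.02601071 0.02605647 0.02609889 0.02619037 0.02631031]
  tilt check 87 [0.45251553 0.14119584]
  tilt check 112 [0.4528049  0.14099581]
lane x,y of bottle -0.04680689889812029 0.0011090273190734932
a.png
b.png
c.png
d.png
e.png
f532.png
f537.png
f625.png
g772.png
now.png
scene1.png
top1.png
```

View pics/now.png

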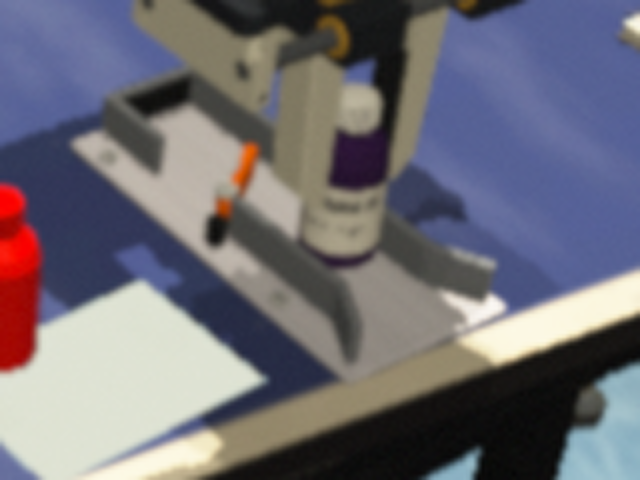

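The bottle hangs between the walls in the straight entry part, around crop px (340,250), and the gate is ahead at (235,180). I'll lower it onto the base.

Emit:
send_rows(
  targets=[
    {"x":0,"y":-0.001,"z":0.004,"rx":0,"ry":0,"rz":0,"hand":0.8},
    {"x":0,"y":-0.001,"z":0.008,"rx":0,"ry":0,"rz":0,"hand":0.8},
    {"x":0,"y":-0.001,"z":0.0105,"rx":0,"ry":0,"rz":0,"hand":0.8},
    {"x":0,"y":-0.001,"z":0.0115,"rx":0,"ry":0,"rz":0,"hand":0.8},
    {"x":0,"y":-0.001,"z":0.0115,"rx":0,"ry":0,"rz":0,"hand":0.8},
  ],
)

```text
time_s: 8.77
tool_pos: [0.4569, 0.1408, 0.0046]
ee_rot: [-0.043, 0.999, 0.0, 0.001]
wrist_force: [-1.1, -0.2, 5.7]
gripper_width: 0.337
grasp_force: 20.0
```

Emit:
send_rows(
  targets=[
    {"x":0,"y":0,"z":0,"rx":0,"ry":0,"rz":0,"hand":0.8},
    {"x":0,"y":0,"z":0,"rx":0,"ry":0,"rz":0,"hand":0.8},
  ],
)

```text
time_s: 8.93
tool_pos: [0.4569, 0.1407, 0.0046]
ee_rot: [-0.043, 0.999, 0.0, 0.001]
wrist_force: [-0.5, 0.4, 5.4]
gripper_width: 0.337
grasp_force: 20.0
```

```bash
python3 bot.py; python3 -c "
from h import *
to((.4563+.05*.9958,.1413+.05*.0918,.005,np.pi+.092))"
```

```text
8.9833 [0.45687802 0.1407228  0.00453574] [-0.9962 -0.0868 -0.0012] 0.33256725151594035 20.000742359552532 [-0.1 -0.9  5.2]
body n 82 [0.4531347  0.13941553] zmin [0.02601773 0.02606366 0.02614844 0.0262501  0.02631027]
  tilt check 82 [0.4531347  0.13941553]
lane x,y of bottle -0.046518381880532284 -0.0006134057557362071
shift [-0.0495  0.0009 -0.0004] rot [-0.      0.0012 -0.0051] dist 0.049
```

Emit:
send_rows(
  targets=[
    {"x":-0.004,"y":0,"z":-0.0003,"rx":0,"ry":0,"rz":0,"hand":0.8},
    {"x":-0.012,"y":0,"z":-0.0003,"rx":0,"ry":0,"rz":0,"hand":0.8},
    {"x":-0.02,"y":0,"z":-0.0003,"rx":0,"ry":0,"rz":0,"hand":0.8},
    {"x":-0.028,"y":0,"z":-0.0003,"rx":0,"ry":0,"rz":0,"hand":0.8},
    {"x":-0.034,"y":0,"z":-0.0003,"rx":0,"ry":0,"rz":0,"hand":0.8},
  ],
  newtons=28,
)

```text
time_s: 9.4
tool_pos: [0.4908, 0.1438, 0.0045]
ee_rot: [-0.044, 0.999, -0.0, 0.0]
wrist_force: [-4.2, -0.3, 7.8]
gripper_width: 0.334
grasp_force: 28.0
```

```bash
python3 bot.py
```

```text
9.45 [0.49227765 0.14376251 0.00456907] [-0.9962 -0.0868 -0.0017] 0.3303560482359393 28.000303764129058 [1.4 0.2 1. ]
body n 91 [0.48585051 0.14219965] zmin [0.0261237  0.02616198 0.0261668  0.02621015 0.02621028]
  tilt check 91 [0.48585051 0.14219965]
lane x,y of bottle -0.01368515186668087 -0.0008466746787936321
```

Emit:
send_rows(
  targets=[
    {"x":-0.006,"y":0,"z":-0.0005,"rx":0,"ry":0,"rz":0,"hand":0.8},
    {"x":-0.013,"y":0,"z":-0.0005,"rx":0,"ry":0,"rz":0,"hand":0.8},
    {"x":-0.02,"y":0,"z":-0.0005,"rx":0,"ry":0,"rz":0,"hand":0.8},
    {"x":-0.027,"y":0,"z":-0.0005,"rx":0,"ry":0,"rz":0,"hand":0.8},
    {"x":-0.034,"y":0,"z":-0.0005,"rx":0,"ry":0,"rz":0,"hand":0.8},
  ],
)

```text
time_s: 9.87
tool_pos: [0.5241, 0.1465, 0.0046]
ee_rot: [-0.044, 0.999, -0.0, -0.001]
wrist_force: [-2.3, -1.4, 2.7]
gripper_width: 0.333
grasp_force: 28.0
```

```bash
python3 bot.py
```

```text
9.9167 [0.52634995 0.14656717 0.00474582] [-0.9962 -0.0869 -0.0018] 0.3344633751968483 27.999831718043424 [ 0.8 -0.7 -1.2]
body n 81 [0.51926518 0.14469225] zmin [0.02607268 0.02608282 0.02610762 0.02626107 0.02630705]
  tilt check 81 [0.51926518 0.14469225]
lane x,y of bottle 0.01981720663132925 -0.001434427491881848
```

Emit:
send_rows(
  targets=[
    {"x":-0.007,"y":0,"z":0,"rx":0,"ry":0,"rz":0,"hand":0.8},
    {"x":-0.014,"y":0.001,"z":0,"rx":0,"ry":0,"rz":0,"hand":0.8},
    {"x":-0.022,"y":0.001,"z":0,"rx":0,"ry":0,"rz":0,"hand":0.8},
    {"x":-0.029,"y":0.001,"z":0,"rx":0,"ry":0,"rz":0,"hand":0.8},
    {"x":-0.035,"y":0.001,"z":0,"rx":0,"ry":0,"rz":0,"hand":0.8},
  ],
)

```text
time_s: 10.33
tool_pos: [0.5603, 0.151, 0.0047]
ee_rot: [-0.044, 0.999, 0.0, 0.001]
wrist_force: [0.5, 0.1, -0.9]
gripper_width: 0.336
grasp_force: 28.0
```

Emit:
send_rows(
  targets=[
    {"x":0,"y":0,"z":0,"rx":0,"ry":0,"rz":0,"hand":0.8},
    {"x":0,"y":0,"z":0,"rx":0,"ry":0,"rz":0,"hand":0.8},
  ],
)

```text
time_s: 10.5
tool_pos: [0.5594, 0.1509, 0.0046]
ee_rot: [-0.044, 0.999, 0.0, 0.0]
wrist_force: [0.1, 0.7, 0.9]
gripper_width: 0.33
grasp_force: 28.0
```

```bash
rm pics/g*; python3 bot.py; mv pics/g*.png pics/now2.png
```

```text
10.55 [0.55896576 0.15086611 0.00462831] [-9.962e-01 -8.710e-02 -1.000e-04] 0.3350421433016151 27.99976457725279 [0.5 0.4 0.1]
body n 81 [0.5545066  0.14960908] zmin [0.02600412 0.02602909 0.02609171 0.02611841 0.02630087]
  tilt check 81 [0.5545066  0.14960908]
lane x,y of bottle 0.05536129688157818 0.00022396716120660822
```

View pics/now2.png

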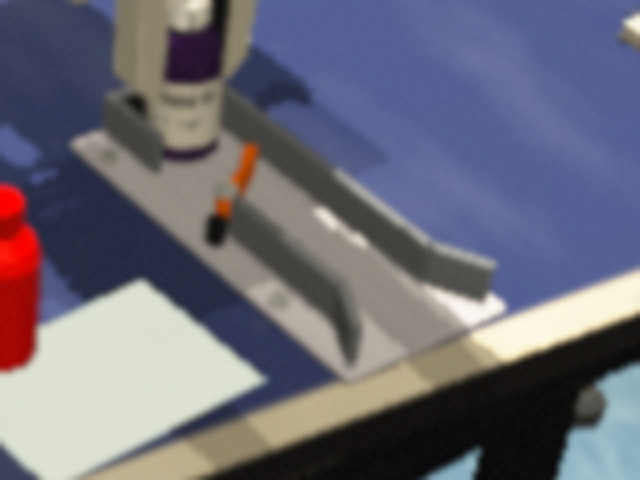

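The bottle is upright in the pocket at crop px (190,130), and the gate at (240,175) has shut behind it. I'll release it and lift straight up.

Emit:
send_rows(
  targets=[
    {"x":0,"y":0,"z":0,"rx":0,"ry":0,"rz":0,"hand":0.64},
    {"x":0,"y":0,"z":0,"rx":0,"ry":0,"rz":0,"hand":0.6},
    {"x":0,"y":0,"z":0,"rx":0,"ry":0,"rz":0,"hand":0.5},
    {"x":0,"y":0,"z":0,"rx":0,"ry":0,"rz":0,"hand":0.4},
    {"x":0,"y":0,"z":0,"rx":0,"ry":0,"rz":0,"hand":0.4},
  ],
)

```text
time_s: 10.97
tool_pos: [0.5587, 0.1507, 0.0048]
ee_rot: [-0.044, 0.999, 0.0, -0.0]
wrist_force: [-0.3, -0.3, -1.0]
gripper_width: 0.562
grasp_force: 0.0
```

Emit:
send_rows(
  targets=[
    {"x":0,"y":0,"z":0,"rx":0,"ry":0,"rz":0,"hand":0.4},
    {"x":0,"y":0,"z":-0.015,"rx":0,"ry":0,"rz":0,"hand":0.4},
    {"x":0,"y":0,"z":-0.04,"rx":0,"ry":0,"rz":0,"hand":0.4},
    {"x":0,"y":0,"z":-0.07,"rx":0,"ry":0,"rz":0,"hand":0.4},
    {"x":0,"y":0,"z":-0.1,"rx":0,"ry":0,"rz":0,"hand":0.4},
  ],
)

```text
time_s: 11.38
tool_pos: [0.5581, 0.1507, 0.1053]
ee_rot: [-0.044, 0.999, -0.0, -0.001]
wrist_force: [0.7, 0.5, 0.6]
gripper_width: 0.6
grasp_force: 0.0
```

Emit:
send_rows(
  targets=[
    {"x":0.01,"y":0,"z":-0.03,"rx":0,"ry":0,"rz":0,"hand":0.4},
    {"x":0.02,"y":0,"z":-0.05,"rx":0,"ry":0,"rz":0,"hand":0.4},
    {"x":0.02,"y":0,"z":-0.05,"rx":0,"ry":0,"rz":0,"hand":0.4},
    {"x":0.02,"y":0,"z":-0.05,"rx":0,"ry":0,"rz":0,"hand":0.4},
  ],
)

```text
time_s: 11.72
tool_pos: [0.5395, 0.1491, 0.1562]
ee_rot: [-0.044, 0.999, 0.0, 0.002]
wrist_force: [0.1, -0.5, -1.0]
gripper_width: 0.602
grasp_force: 0.0
```

Run:
```python
from h import *
S=imaging.snapshot('scene');print(env.get_obs()['tool_pos'],env.get_obs()['wrist_force'])
cv2.imwrite('pics/end.png',cv2.resize(S['frame'][160:340,170:490],(800,450),interpolation=2))
```

```text
[0.53886623 0.1489986  0.15469228] [-0.38155558  0.63891956 -0.15493082]
```

View pics/end.png

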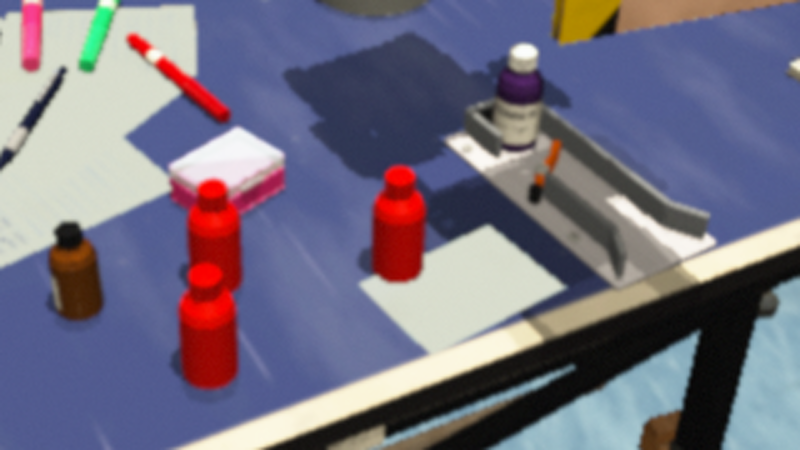

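The bottle stands upright in the pocket at (520,100), the gate at (547,170) is shut, the brown bottle and pink box haven't moved, and the gripper is clear.

```bash
python3 -c "
from workcell import env
print(env.job_done())"
```

```text
the job is handed in; nothing more can be done
None
```

The purple bottle stands upright in the pocket with the gate shut behind it, the brown bottle and pink box are where they were, and I handed the job in at about 12 s (its verdict was not shown).

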